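# Scrape the praline mould, then hold the scraper in the blade sanitiser

### The arm

A 6-joint arm with a two-finger parallel gripper is mounted at the origin on a cart in front of the work surface, level with it; the furniture and walls round the work are solid. World frame = base frame: x ahead of the robot, y to its left, z up, the work surface at z = 0. Lengths are in m, angles in degrees, forces in N, time in s.
With the tool pointing down it reaches from about 0.275 to 0.725 m from the base axis. Payload 15.9 kg.
Tool frame: the origin (TCP) lies at the very end of the fingers, on their centre line; the grasp point (between the pads) lies 19 mm behind it (manip.hold_point_z is the z of the grasp point in the tool frame, in m); z points along the fingers, y is the line along which they close (so a half turn about z gives the same grasp; the last joint's range is limited). The gripper opens to 85 mm and grips with 20 to 120 N. Pads are 22 mm wide; open, the fingers measure 114 mm over their backs; the gripper's body (76 mm by 85 mm) begins 54 mm behind the grasp point. The pads swing forward as they close: fully open they stand 13 mm farther back than shut.
Start: joints at [72.307, 12.198, -1.971, 75.831, 0, 90], TCP at [0.152, 0.476, 0.231] pointing down, gripper open.
Joint ranges: [-170.91, 170.91], [-42.67, 98.43], [-65.05, 77.54], [-120.47, 116.71], [-90, 82.35], [-180, 180]. Speed limits (degrees/s): [108.29, 108.29, 136.94, 147.25, 180, 180].

### API

Orientations are given as a 3x3 rotation matrix whose columns are the frame's x, y, z axes.
In Python, from station import manip gives the robot as it stands.
- The arm moves only by the shell command python3 -m pendant 'ROWS'. ROWS is JSON, a list that holds one entry, the list of rows, each a list of 7 numbers: the shift along the world's x, y, z in units of 50 mm (1.0 is 50 mm), then the turn, a rotation vector about the world's x, y, z in units of 6 degrees (1.0 is 6 degrees), then the finger opening in mm, from 0 to 85.4. In form: [[[tx, ty, tz, ax, ay, az, hand], ...]]. A call has 1 to 5 rows; each row shifts and turns the commanded pose from where the row before left it; what a row does not reach is not made up. A row lasts 1/10 s, in which the tool goes at most 50 mm and 8.59 degrees, less where a joint would pass 70% of its speed; a pose out of reach is approached as far as the arm can. A call is refused whole if a number of a shift passes 1 or a number of a turn 1, either way. A call with a gripper value outside its range is refused whole. The fingers move at their own pace and stop on an object; the grip force is fixed at half the most. Time passes only in rows, so rows that do not move let the fingers close. It gives the time, the measured TCP pose, the force, the opening and the grip force at its end, in the units of the state.
- manip.state(): the state, without advancing time (a new reading comes with each control period).
- manip.camera(name): name is "scene" or "top"; returns the picture (384x512x3 uint8, blue, green, red); there is no depth.
- manip.calibration(name): a dict with "fx", "fy", "cx", "cy" (pixels), "extrinsics" (4x4, takes a point from camera to world coordinates). Camera axes: x right, y down, z forward; pixel columns grow to the right and rows downward; lengths in m; the calibration is good to about 2 mm. A picture is of the moment at which its call begins. calibration takes no time and is no camera call.
- manip.job_done(): hands the job in; it is judged then, once.
Trained networks look in the newest picture that a camera, given by its name, has taken for a name from the list of things; names that differ only in an ending like _2 or _b are one class to them, and where a whole thing is asked for, a point or a joint stands for the part that bears it (a point fixed in the world has none). Each returns a list of dicts, best first, with "score" (0 to 1); they miss things now and then, are a little off and sometimes report something else, mostly with a low value. They report only what shows in the picture. A call takes as long as a camera call.
- manip.search_frame(camera, target): "rect" ([left, top, width, height] as shares, 0 to 1, of the picture: columns of its width, rows of its height, round what is visible of it).
The state is a dict: "time": time; "joints": joint angles; "joint_vel": joint speeds; "joint_efforts": joint torques, N m; "tcp_pos": TCP position; "tool_rot": TCP orientation; "contact_force": force on the tool from outside, world axes, zero at the start; "torque": the same for the moment, N m; "opening": finger opening in m; "grasp_force": force on a finger pad.
Only numpy, scipy, OpenCV 4.12 (cv2) and the standard library are available. Lean on these libraries where they do the work, as an engineer would, in place of code of your own. Each camera call takes 0.05 s, during which the arm holds its last target. There are 200 camera calls.

### The job

Take the wide scraper from its hanging rack, keep it upright and set its straight edge across the face of the praline mould at the end away from the catch tray, then draw it in one stroke along the whole face to the catch-tray end with light, steady pressure. Then bring the scraper blade-down over the sanitiser, pass the blade squarely and without forcing through the narrow slot in its top and press the sprung foot inside well down past half its travel. Finish still gripping the scraper and holding the foot down (it pushes the blade back up if you let go), and leave the other things on the table alone.

Things in the scene. Friction and masses are not known exactly. Their poses are not given: they have to be found in the camera images.
- scraper: the mould scraper: steel blade 116 mm wide (own y), 3 mm thick (own x), 78 mm tall, below a black handle 100 mm long (y), 22 mm thick (x), 34 mm tall, flat-sided. Starts hanging blade-down in the rack, handle's underside on the rack's top. Origin mid-way along the blade's straight lower edge, own z up to the handle: handle from z = 78 to 112 mm. 0.15 to 0.31 kg; either face may lead
- scraper_edge (a point): middle of the scraper's straight lower edge (same point as the scraper's origin). To carry the scraper, pinch the handle across its 22 mm thickness from above, at the middle of its length
- rack: fixed hanging rack of bent steel sheet, 80 x 150 mm, 99 mm high, with one slot 9 mm wide and 126 mm long in its top, along its own y; the blade hangs in it, so lift straight up by at least 85 mm before moving off. Origin at the centre of its underside, own z up
- mould: white praline mould, round cavities in a flat face, 105 mm (own x) by 202 mm (own y), 22 mm tall, in the scrape-off station. Origin at the centre of its underside, z up; its face is at own z = 22 mm, 35 mm above the table. Stroke from its +y end to its -y end (catch tray; about robot's left to right), blade's width along own x. It lies on a soft pad: yields 0.5 mm per N, up to 6 mm
- station: the fixed scrape-off station that holds the mould sideways: steel base 126 x 298 mm, low lips round the mould (below its face even when the pad yields) and a shallow open catch tray 77 mm long past the mould's -y end, its walls 20 mm high. Origin on the table under the mould's centre, axes as the mould's
- sanitiser: the fixed blade sanitiser: box of steel sheet, 90 mm (own x) by 170 mm (own y), 106 mm high, with a white plastic slot block on top that stands 8 mm proud. Origin at the centre of its underside, z up; its front, with a switch, a lamp and the foot's tab window, faces own -x
- slot (a point): centre of the slot's mouth at the top of the white block, 114 mm above the table. The slot runs along the sanitiser's own y: 118 mm long and 5 mm wide (the blade is 116 x 3 mm), 20 mm deep, with its mouth bevelled 3 mm all round. Axes as the sanitiser's; the blade may go in either way round
- foot_top (a point): centre of the sprung foot's top face inside the sanitiser, straight below the slot, 55 mm below its mouth at rest; it moves down with the foot
- foot (a joint): the foot's travel, m: 0 at rest, 0.015 fully down (hard stop); past half is over 0.0075. Its spring takes about 6.5 N to start and 14 N fully down. A small metal tab on it shows in the window on the sanitiser's front and sinks with it. Fully down, the blade is 70 mm in and the handle still 8 mm above the slot block
- label_printer: obstacle at the left: fixed label printer, 260 mm (own x) by 220 mm (own y), 182 mm high, with an upright roll 70 mm wide on top that reaches 293 mm above the table. It stands between the arm's start and the work, and a control box sticks out of the wall behind it from 0.48 m up: pass over the printer at 0.40 m with the fingertips, keeping well short of the wall. Origin under its centre
- sb2: bystander: loose mixing bowl, 150 mm wide, 65 mm high, right of the back row. Origin under its centre
- dust_pot: bystander: loose round lidded pot, 84 mm wide, 27 mm high, beside the label printer. Origin under its centre
- fork: bystander: loose dipping fork with a wooden handle, 206 mm long, 15 mm thick, left of the station. Origin under its centre
- tin: bystander: loose tin, 75 mm wide, 58 mm high, behind the label printer. Origin under its centre
- spare_mould: bystander: loose second praline mould, 105 x 202 x 23 mm, flat on the table at the front right. Origin under its centre

How it is judged (in metres and radians):
On the way, in this order (a step that is already met when the one before it is completed fails the run):
1. the scraper's edge is set across the mould's face, upright, near the end away from the catch tray, pressing with 1 to 20 N (contact force between scraper and mould between 1 and 20 N and angle between the y axis of scraper and the x axis of mould, either way round below 0.2 rad and angle between scraper's own z axis and vertical below 0.25 rad and x of scraper_edge in the frame of mould between -0.03 and 0.03 m and y of scraper_edge in the frame of mould between 0.072 and 0.104 m), for 0.1 s.
2. it slides on in contact (1 to 20 N) over the first part of the face (contact force between scraper and mould between 1 and 20 N and angle between the y axis of scraper and the x axis of mould, either way round below 0.2 rad and angle between scraper's own z axis and vertical below 0.25 rad and x of scraper_edge in the frame of mould between -0.03 and 0.03 m and y of scraper_edge in the frame of mould between 0.04 and 0.064 m), for 0.05 s.
3. and on in contact before the middle (contact force between scraper and mould between 1 and 20 N and angle between the y axis of scraper and the x axis of mould, either way round below 0.2 rad and angle between scraper's own z axis and vertical below 0.25 rad and x of scraper_edge in the frame of mould between -0.03 and 0.03 m and y of scraper_edge in the frame of mould between 0.012 and 0.036 m), for 0.05 s.
4. and in contact over the middle (contact force between scraper and mould between 1 and 20 N and angle between the y axis of scraper and the x axis of mould, either way round below 0.2 rad and angle between scraper's own z axis and vertical below 0.25 rad and x of scraper_edge in the frame of mould between -0.03 and 0.03 m and y of scraper_edge in the frame of mould between -0.016 and 0.008 m), for 0.05 s.
5. and in contact past the middle (contact force between scraper and mould between 1 and 20 N and angle between the y axis of scraper and the x axis of mould, either way round below 0.2 rad and angle between scraper's own z axis and vertical below 0.25 rad and x of scraper_edge in the frame of mould between -0.03 and 0.03 m and y of scraper_edge in the frame of mould between -0.044 and -0.02 m), for 0.05 s.
6. and in contact over the last part (contact force between scraper and mould between 1 and 20 N and angle between the y axis of scraper and the x axis of mould, either way round below 0.2 rad and angle between scraper's own z axis and vertical below 0.25 rad and x of scraper_edge in the frame of mould between -0.03 and 0.03 m and y of scraper_edge in the frame of mould between -0.072 and -0.048 m), for 0.05 s.
7. and in contact to the catch-tray end (contact force between scraper and mould between 1 and 20 N and angle between the y axis of scraper and the x axis of mould, either way round below 0.2 rad and angle between scraper's own z axis and vertical below 0.25 rad and x of scraper_edge in the frame of mould between -0.03 and 0.03 m and y of scraper_edge in the frame of mould between -0.106 and -0.075 m), for 0.05 s.
At the end, for the whole second after the job is handed in: The gripper still holds the scraper, at rest and upright (within 0.08 rad), its blade through the sanitiser's slot (edge within 5 mm of the slot's centre line, at least 60 mm below its mouth, turned no more than 0.06 rad from it), pressing the sprung foot down more than 7.5 mm of its 15 mm (value of joint foot above 0.0075 m and velocity of joint foot below 0.01 m/s and horizontal distance between scraper_edge and slot below 0.005 m and angle between the y axis of scraper and the y axis of sanitiser, either way round below 0.06 rad and angle between scraper's own z axis and vertical below 0.08 rad and z of scraper_edge in the frame of slot below -0.06 m and contact force between scraper and foot above 3 N and contact force between the fingers and scraper above 5 N and linear speed of scraper below 0.02 m/s); the arm keeps its last pose, push and grip.
It fails at once if the scraper is pressed on the mould with more than 30 N (contact force between scraper and mould above 30 N).
It fails at once if the scraper is rammed into the sanitiser with more than 60 N (contact force between scraper and sanitiser above 60 N).
It fails at once if another loose thing on the table is moved by more than 3 cm (distance of any of sb2, dust_pot, fork, tin, spare_mould from where it was at the start of the episode above 0.03 m).
It also fails if it takes over 67 s, if anything falls off the work surface, if the arm or the gripper's body presses on something with over 40 N, if the wrist force passes 120 N, or if a joint passes its speed limit or range.

## Working session

There is one attempt and no reset: what is moved stays moved. The work goes in short steps, Python scripts to look and compute and a shell command to move; the robot and the scene stay as the last step left them, time stands still between calls to the robot, and variables do not carry over. Pictures are saved under pics/ and viewed, at most 12 in all, crops included, and the job is handed in when it is done.

```bash
ls; mkdir -p pics; cat > h.py <<'E'
import numpy as np, cv2
from station import manip
def proj(c,P):
    k=manip.calibration(c); E=np.array(k["extrinsics"]); p=(np.atleast_2d(P)-E[:3,3])@E[:3,:3]
    return np.c_[k["fx"]*p[:,0]/p[:,2]+k["cx"], k["fy"]*p[:,1]/p[:,2]+k["cy"]]
def back(c,uv,z):
    k=manip.calibration(c); E=np.array(k["extrinsics"]); u,v=uv
    d=E[:3,:3]@np.array([(u-k["cx"])/k["fx"],(v-k["cy"])/k["fy"],1]); o=E[:3,3]
    return o+d*(z-o[2])/d[2]
E
python3 - <<'E'
from h import *
for c in ("scene","top"):
    im=manip.camera(c); cv2.imwrite(f"pics/{c}0.png",im); cv2.imwrite(f"pics/{c}0b.png",cv2.resize(im,(800,600),interpolation=cv2.INTER_CUBIC))
    k=manip.calibration(c); print(c,k["fx"],k["cx"],k["cy"],np.round(k["extrinsics"],3).tolist())
    for t in ("scraper","rack","mould","station","sanitiser","label_printer","sb2","dust_pot","fork","tin","spare_mould"):
        r=manip.search_frame(c,t)
        print(t,[(round(x["score"],2),(np.array(x["rect"])*[512,384,512,384]).round(1).tolist()) for x in r[:2]])
s=manip.state();print(s["time"],s["tcp_pos"],s["contact_force"],manip.hold_point_z,s["tool_rot"])
E
```

```text
pics
scene 384.8831038635456 257.35157066576755 188.1047802022804 [[0.66, -0.596, 0.458, -0.103], [-0.751, -0.516, 0.411, -0.728], [-0.009, -0.616, -0.788, 1.135], [0.0, 0.0, 0.0, 1.0]]
scraper [(0.94, [283.6, 161.0, 30.2, 35.0])]
rack [(0.89, [275.2, 163.4, 46.5, 45.7])]
mould []
station [(0.84, [232.1, 214.6, 94.3, 56.1])]
sanitiser [(0.58, [216.0, 147.1, 48.4, 43.1])]
label_printer [(0.26, [281.7, 157.8, 30.9, 39.2])]
sb2 [(0.77, [317.7, 202.1, 42.4, 36.3])]
dust_pot [(0.59, [199.9, 186.3, 22.1, 21.6])]
fork [(0.57, [207.5, 212.2, 16.1, 24.2])]
tin []
spare_mould [(0.79, [334.1, 250.4, 52.6, 60.2]), (0.18, [206.3, 219.9, 14.4, 18.2])]
top 367.8450566832305 261.78214752527083 195.8894926300984 [[-0.024, -0.981, 0.191, 0.311], [-1.0, 0.022, -0.008, -0.201], [0.004, -0.191, -0.982, 1.125], [0.0, 0.0, 0.0, 1.0]]
scraper [(0.94, [255.6, 144.1, 36.9, 13.0]), (0.6, [245.3, 139.5, 56.7, 39.9])]
rack [(0.95, [245.2, 141.0, 55.9, 39.1])]
mould [(0.71, [256.2, 202.9, 76.2, 53.8])]
station [(0.85, [253.4, 192.3, 103.3, 72.8])]
sanitiser [(0.92, [173.0, 158.3, 67.8, 49.8]), (0.65, [254.5, 143.9, 40.7, 13.3])]
label_printer []
sb2 [(0.71, [321.9, 145.1, 50.7, 46.4])]
dust_pot [(0.89, [188.8, 227.3, 31.7, 23.1])]
fork [(0.61, [233.4, 230.5, 12.0, 45.2])]
tin [(0.68, [99.8, 169.5, 33.6, 23.8])]
spare_mould [(0.69, [366.1, 168.2, 54.3, 75.1])]
1.2 [0.15195386 0.47631087 0.2312972 ] [ 0.18276316 -0.71594372 -0.09057833] -0.0187 [[-9.52700378e-01  3.03911156e-01  1.04416079e-05]
 [ 3.03911155e-01  9.52700377e-01 -4.77967998e-05]
 [-2.44737044e-05 -4.23627081e-05 -9.99999999e-01]]
```

View pics/scene0b.png

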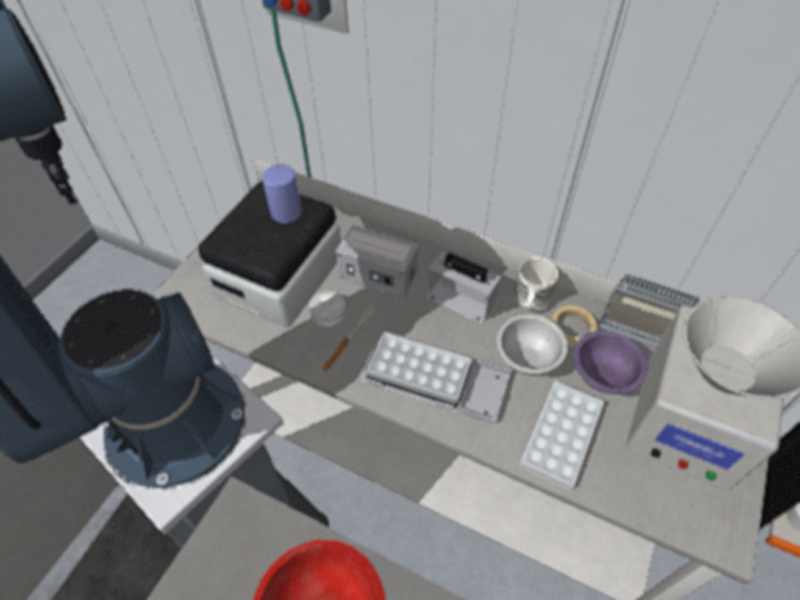

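View pics/top0b.png

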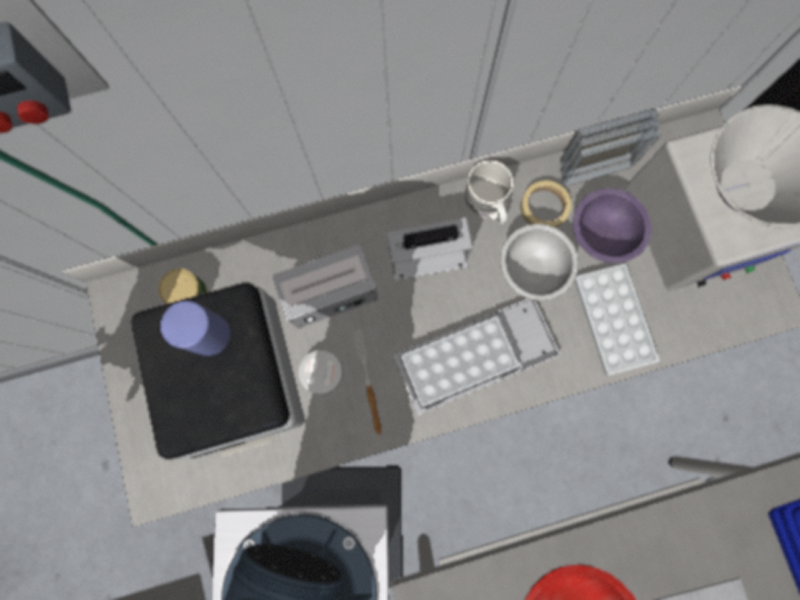

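```bash
python3 - <<'E'
from h import *
t=cv2.imread("pics/top0.png"); s=cv2.imread("pics/scene0.png")
cv2.imwrite("pics/c1.png",cv2.resize(t[135:215,165:305],None,fx=5.7,fy=5.7,interpolation=cv2.INTER_CUBIC)[:600,:800])
cv2.imwrite("pics/c2.png",cv2.resize(s[140:220,210:330],None,fx=6.6,fy=6.6,interpolation=cv2.INTER_CUBIC)[:600,:800])
cv2.imwrite("pics/c3.png",np.vstack([cv2.resize(t[188:268,250:360],None,fx=3.7,fy=3.7,interpolation=cv2.INTER_CUBIC),cv2.resize(s[208:282,225:335],None,fx=3.7,fy=3.7,interpolation=cv2.INTER_CUBIC)]))
print(proj("scene",manip.state()["tcp_pos"]),proj("top",manip.state()["tcp_pos"]))
E
```

```text
[[ 45.43064104 125.01159757]] [[-34.1119301  345.43840434]]
```

View pics/c1.png

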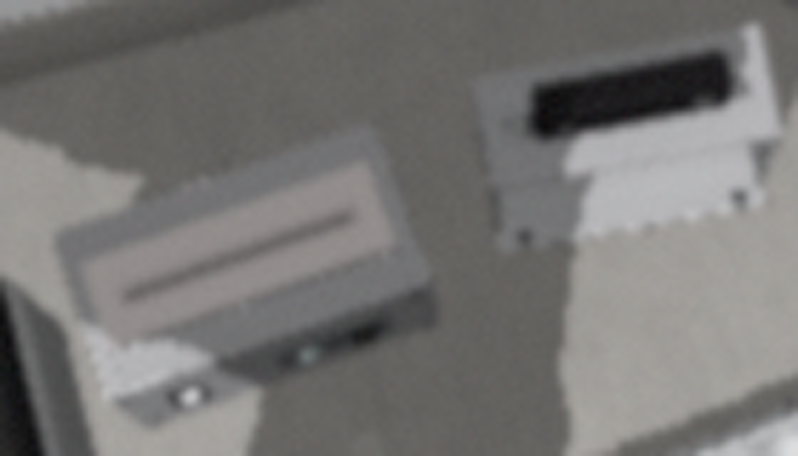

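View pics/c2.png

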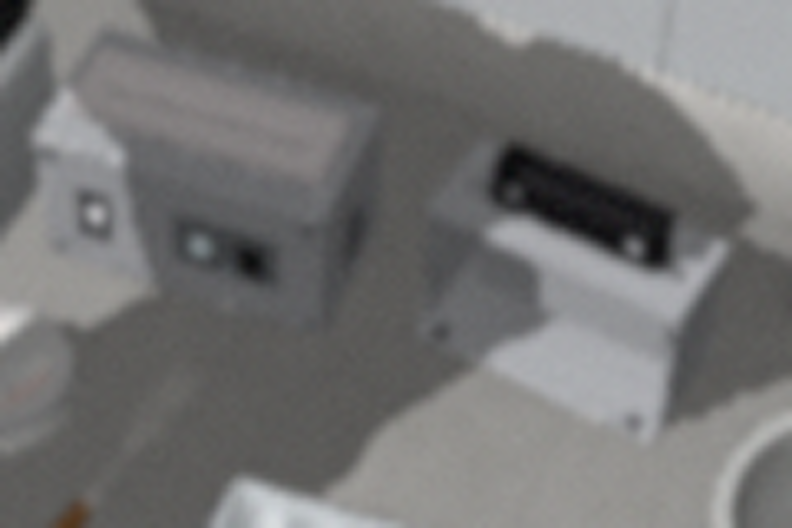

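View pics/c3.png

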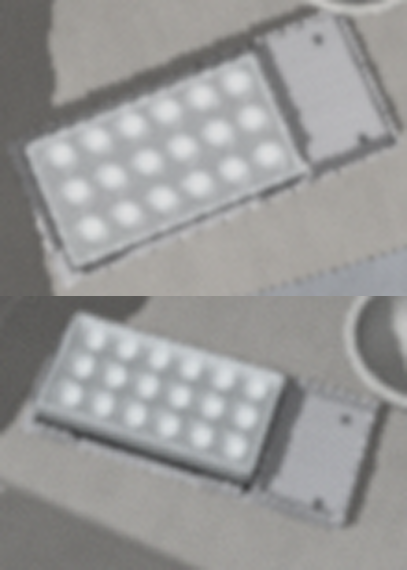

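```bash
cat > fit.py <<'E'
from h import *
from scipy.optimize import least_squares
def P1(x,y): return ((x+.5)/5.7-.5+165,(y+.5)/5.7-.5+135)
def P2(x,y): return ((x+.5)/6.6-.5+210,(y+.5)/6.6-.5+140)
def P3(x,y): return ((x+.5)/3.7-.5+250,(y+.5)/3.7-.5+188)
def P4(x,y): return ((x+.5)/3.7-.5+225,(y-296+.5)/3.7-.5+208)
def fit(name,obs,g,freez=False):
    L=np.array([o[2] for o in obs],float)
    def res(q):
        c,s=np.cos(q[2]),np.sin(q[2]); R=np.array([[c,-s,0],[s,c,0],[0,0,1]])
        W=L@R.T+[q[0],q[1],q[3]]
        return np.ravel([proj(o[0],w)[0]-o[1] for o,w in zip(obs,W)])
    r=least_squares(lambda q:np.r_[res(q),(q[3])*(100 if not freez else 1e6)],[*g,0],loss="soft_l1")
    print(name,r.x[:2].round(4),"yaw",np.degrees(r.x[2]).round(2),"dz",r.x[3].round(4)); print(res(r.x).reshape(-1,2).round(1).tolist())
if __name__=="__main__":
    T,S="top","scene"
    h,b=.106,.114
    # image-left = +y ; image-up=+x
    san=[(T,P1(57,237),(.045,.085,h)),(T,P1(372,128),(.045,-.085,h)),(T,P1(432,278),(-.045,-.085,h)),
     (S,P2(100,35),(.045,.085,h)),(S,P2(378,105),(.045,-.085,h)),(S,P2(310,222),(-.045,-.085,h)),
     (T,P1(125,297),(0,.059,b)),(T,P1(353,213),(0,-.059,b))]
    for fz in (0,1): fit("san",san,(.45,.1,.3),fz)
    h=.099
    rack=[(T,P1(476,82),(.04,.075,h)),(T,P1(755,25),(.04,-.075,h)),(T,P1(782,135),(-.04,-.075,h)),(T,P1(490,187),(-.04,.075,h)),
     (S,P2(728,240),(.04,-.075,h)),(S,P2(685,318),(-.04,-.075,h)),(S,P2(430,205),(-.04,.075,h)),(S,P2(490,140),(.04,.075,h))]
    for fz in (0,1): fit("rack",rack,(.5,-.2,.2),fz)
    h=.035
    m=[(T,P3(28,148),(.0525,.101,h)),(T,P3(257,53),(.0525,-.101,h)),(T,P3(305,172),(-.0525,-.101,h)),(T,P3(75,268),(-.0525,.101,h)),
     (S,P4(78,315),(.0525,.101,h)),(S,P4(290,375),(.0525,-.101,h)),(S,P4(250,480),(-.0525,-.101,h)),(S,P4(38,410),(-.0525,.101,h))]
    for fz in (0,1): fit("mould",m,(.35,-.2,.4),fz)
    # scraper handle: hull fit to black mask, both views
    masks=[]
    for c,roi in ((T,(250,140,300,165)),(S,(280,158,316,186))):
        im=cv2.imread(f"pics/{c}0.png").max(2); k=8; x0,y0,x1,y1=roi
        u=cv2.resize(im[y0:y1,x0:x1],None,fx=k,fy=k,interpolation=cv2.INTER_LINEAR); mk=(u<70).astype(np.uint8)
        n,l,st,_=cv2.connectedComponentsWithStats(mk); i=1+np.argmax(st[1:,4]); mk=cv2.morphologyEx((l==i).astype(np.uint8),cv2.MORPH_CLOSE,np.ones((25,25)))
        print(c,st[i]/k); masks.append((c,roi,k,mk))
    B=np.array([(x,y,z) for x in(-.011,.011) for y in(-.05,.05) for z in(.078,.112)])
    def cost(q):
        c,s=np.cos(q[2]),np.sin(q[2]); W=B@np.array([[c,-s,0],[s,c,0],[0,0,1]]).T+[q[0],q[1],q[3]]
        e=0
        for cam,roi,k,mk in masks:
            p=((proj(cam,W)-roi[:2]+.5)*k-.5).astype(np.float32); r=np.zeros_like(mk)
            cv2.fillConvexPoly(r,cv2.convexHull(np.round(p*16).astype(np.int32)),1,shift=4)
            e+=1-(r&mk).sum()/max(1,(r|mk).sum())
        return e
    from scipy.optimize import differential_evolution as de
    for zb in ((.005,.04),(.0209,.0211)):
        r=de(cost,[(.45,.65),(-.3,0),(0,.45),zb],seed=1,maxiter=60); print("scraper",r.x[:2].round(4),np.degrees(r.x[2]).round(2),r.x[3].round(4),r.fun)
E
python3 fit.py
```

```text
san [ 0.5585 -0.055 ] yaw 19.59 dz -0.0003
[[-0.9, 0.0], [-0.1, -1.3], [0.2, 0.8], [-0.2, -1.0], [0.2, 0.5], [1.4, 0.5], [0.3, 0.1], [-0.2, 0.3]]
san [ 0.5584 -0.0551] yaw 19.57 dz -0.0
[[-1.0, -0.0], [-0.1, -1.3], [0.2, 0.9], [-0.3, -1.1], [0.2, 0.5], [1.4, 0.5], [0.3, 0.1], [-0.2, 0.4]]
rack [ 0.6437 -0.2497] yaw 9.16 dz -0.0058
[[-1.4, -6.0], [-0.4, -4.8], [0.4, 1.6], [1.0, 1.5], [2.0, -0.9], [-1.9, 2.6], [-1.1, 2.0], [1.0, -2.3]]
rack [ 0.6416 -0.2496] yaw 9.03 dz -0.0
[[-1.5, -6.1], [-0.1, -4.8], [0.6, 1.7], [0.9, 1.6], [1.8, -1.6], [-2.2, 1.9], [-1.5, 1.3], [0.7, -3.1]]
mould [ 0.4166 -0.3068] yaw 20.86 dz -0.0044
[[-0.3, -0.6], [-0.2, -0.1], [1.1, -0.1], [0.5, 0.0], [-0.0, 0.4], [-1.2, 1.3], [0.3, -0.6], [-0.8, -0.6]]
mould [ 0.4158 -0.3071] yaw 20.92 dz -0.0
[[-0.2, -0.5], [0.1, -0.1], [1.5, 0.0], [0.7, 0.3], [-0.2, -0.1], [-1.1, 0.8], [0.4, -1.1], [-1.0, -1.0]]
top [   7.625    4.125   35.75    15.375 2510.75 ]
scene [   3.875    3.375   28.75    19.    2114.25 ]Traceback (most recent call last):
  File "fit.py", line 49, in <module>
    r=de(cost,[(.45,.65),(-.3,0),(0,.45),zb],seed=1,maxiter=60); print("scraper",r.x[:2].round(4),np.degrees(r.x[2]).round(2),r.x[3].round(4),r.fun)
    return fun(*args, **kwargs)
    ret = solver.solve()
    next(self)
    ~~~~^^^^^^
    energy = self.func(parameters)
    return self.f(x, *self.args)
           ~~~~~~^^^^^^^^^^^^^^^
  File "fit.py", line 43, in cost
    p=((proj(cam,W)-roi[:2]+.5)*k-.5).astype(np.float32); r=np.zeros_like(mk)
        ~~~~^^^^^^^
  File "h.py", line 4, in proj
    k=manip.calibration(c); E=np.array(k["extrinsics"]); p=(np.atleast_2d(P)-E[:3,3])@E[:3,:3]
ValueError: time passes only in moves, steps and waits
```

```bash
sed -i 's/^from station import manip/from station import manip\nfrom functools import lru_cache\n@lru_cache\ndef cal(c): return manip.calibration(c)/; s/k=manip.calibration(c);/k=cal(c);/' h.py; python3 fit.py | grep -A9 -E "^top|^scene|scraper"
```

```text
top [   7.625    4.125   35.75    15.375 2510.75 ]
scene [   3.875    3.375   28.75    19.    2114.25 ]
scraper [ 0.6405 -0.2501] 10.36 0.017 0.3861117650851966
scraper [ 0.6379 -0.2502] 8.59 0.0209 0.39652408021816865
```

```bash
python3 -m pendant '[[[0,0,0.85,0,0,0,85],[0,0,0.85,0,0,0,85],[0,0,0.85,0,0,0,85],[0,0,0.85,0,0,0,85],[0,0,0,0,0,0,85]]]' && python3 -m pendant '[[[0.45,-0.675,0,0,0,-0.58,85],[0.45,-0.675,0,0,0,-0.58,85],[0.45,-0.675,0,0,0,-0.58,85],[0.45,-0.675,0,0,0,-0.58,85],[0.45,-0.675,0,0,0,-0.58,85]]]'
```

```text
time: 1.7
tcp_pos: [0.1523, 0.4776, 0.4067]
tool_rot: [[-0.953, 0.304, 0.003], [0.304, 0.953, 0.008], [0.0, 0.008, -1.0]]
contact_force: [0.3, -0.1, 0.0]
opening: 0.085
grasp_force: 0.0
time: 2.2
tcp_pos: [0.2649, 0.3061, 0.4011]
tool_rot: [[-0.817, 0.577, 0.0], [0.577, 0.817, 0.0], [-0.0, 0.0, -1.0]]
contact_force: [0.7, 0.2, 0.1]
opening: 0.085
grasp_force: 0.0
```

```bash
python3 -m pendant '[[[0.45,-0.675,0,0,0,-0.58,85],[0.45,-0.675,0,0,0,-0.58,85],[0.45,-0.675,0,0,0,-0.58,85],[0.45,-0.675,0,0,0,-0.58,85],[0.45,-0.675,0,0,0,-0.58,85]]]' && python3 -m pendant '[[[0.45,-0.675,0,0,0,-0.58,60],[0.45,-0.675,0,0,0,-0.58,60],[0.45,-0.675,0,0,0,-0.58,60],[0.45,-0.675,0,0,0,-0.58,60],[0.45,-0.675,0,0,0,-0.58,60]]]' && python3 -m pendant '[[[0.45,-0.675,0,0,0,-0.58,60],[0.45,-0.675,0,0,0,-0.58,60],[0.45,-0.675,0,0,0,-0.58,50],[0.35,-0.5,0,0,0,0,50],[0,0,0,0,0,0,50]]]'
python3 - <<'E'
from h import *
for x,y,a,z in ((.6405,-.2501,10.4,.021),(.638,-.250,9.3,.021)):
  c,s=np.cos(np.radians(a)),np.sin(np.radians(a))
  for cam,o,k in (("top",(165,135),5.7),("scene",(210,140),6.6)):
    print(cam,[((proj(cam,np.array([x+c*u-s*v,y+s*u+c*v,z+w]))[0]-o+.5)*k-.5).round(0).tolist() for u,v,w in ((.011,.05,.112),(.011,-.05,.112),(-.011,-.05,.112),(-.011,.05,.112),(-.011,-.05,.078),(-.011,.05,.078))])
E
```

```text
time: 2.7
tcp_pos: [0.3775, 0.1373, 0.4012]
tool_rot: [[-0.607, 0.795, 0.0], [0.795, 0.607, 0.0], [-0.0, 0.0, -1.0]]
contact_force: [1.3, 0.7, -0.3]
opening: 0.0848
grasp_force: 0.0
time: 3.2
tcp_pos: [0.49, -0.0316, 0.4011]
tool_rot: [[-0.341, 0.94, 0.0], [0.94, 0.341, 0.0], [0.0, 0.0, -1.0]]
contact_force: [1.5, 0.2, 1.4]
opening: 0.0599
grasp_force: 0.0
time: 3.7
tcp_pos: [0.5759, -0.1591, 0.3985]
tool_rot: [[-0.165, 0.986, -0.003], [0.986, 0.165, 0.0], [0.001, -0.003, -1.0]]
contact_force: [-0.7, -0.8, -0.9]
opening: 0.05
grasp_force: 0.0
top [[526.0, 76.0], [723.0, 37.0], [733.0, 78.0], [535.0, 117.0], [727.0, 99.0], [535.0, 137.0]]
scene [[509.0, 132.0], [680.0, 204.0], [661.0, 232.0], [490.0, 158.0], [655.0, 274.0], [487.0, 200.0]]
top [[526.0, 79.0], [724.0, 43.0], [733.0, 85.0], [534.0, 121.0], [727.0, 106.0], [534.0, 141.0]]
scene [[507.0, 133.0], [676.0, 208.0], [657.0, 236.0], [487.0, 160.0], [650.0, 278.0], [484.0, 202.0]]
```

```bash
python3 -m pendant '[[[0.41,-0.61,0,0,0,0,50],[0.41,-0.61,0,0,0,0,50],[0.41,-0.61,0,0,0,0,50],[0,0,-1,0,0,0,50],[0,0,-1,0,0,0,50]]]' && python3 -m pendant '[[[0,0,-1,0,0,0,50],[0,0,-1,0,0,0,50],[0,0,-0.5,0,0,0,50],[0,0,0,0,0,0,50],[0,0,0,0,0,0,50]]]'
python3 - <<'E'
from h import *
t=manip.camera("top"); s=manip.camera("scene")
a=cv2.resize(t[120:200,225:325],(500,400),interpolation=cv2.INTER_CUBIC); b=cv2.resize(s[110:210,250:350],None,fx=4,fy=4,interpolation=cv2.INTER_CUBIC)[:400,:300]
cv2.imwrite("pics/g1.png",np.hstack([a,b]))
E
```

```text
time: 4.2
tcp_pos: [0.6245, -0.238, 0.341]
tool_rot: [[-0.167, 0.986, 0.025], [0.986, 0.167, -0.009], [-0.013, 0.023, -1.0]]
contact_force: [1.2, -0.1, 1.2]
opening: 0.05
grasp_force: 0.0
time: 4.7
tcp_pos: [0.6248, -0.2374, 0.2391]
tool_rot: [[-0.168, 0.985, 0.023], [0.986, 0.168, -0.008], [-0.012, 0.022, -1.0]]
contact_force: [1.0, -0.3, -0.3]
opening: 0.0502
grasp_force: 0.0
```

View pics/g1.png

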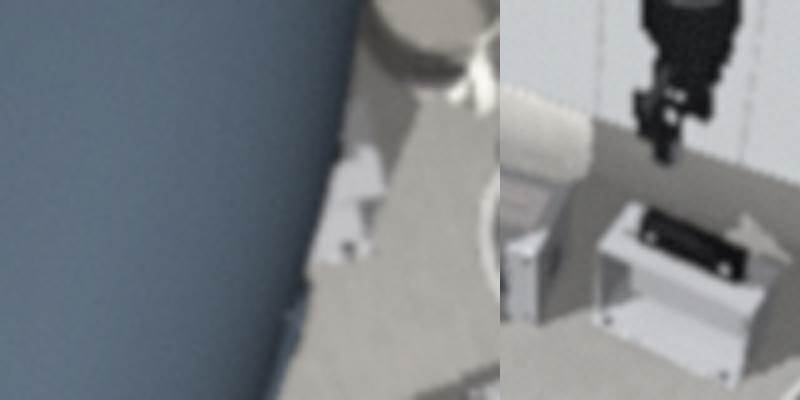

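```bash
python3 -m pendant '[[[0.26,-0.25,-0.2,0.08,0.22,0,50],[0,0,0,0,0,0,50],[0,0,-0.6,0,0,0,50],[0,0,-0.4,0,0,0,50],[0,0,0,0,0,0,50]]]' && python3 -m pendant '[[[0,0,-0.4,0,0,0,50],[0,0,-0.4,0,0,0,50],[0,0,-0.2,0,0,0,50],[0,0,0,0,0,0,50],[0,0,0,0,0,0,50]]]'
```

```text
time: 5.3
tcp_pos: [0.6372, -0.2499, 0.1766]
tool_rot: [[-0.168, 0.986, -0.002], [0.986, 0.168, 0.001], [0.001, -0.002, -1.0]]
contact_force: [-0.5, 0.6, 0.1]
opening: 0.0501
grasp_force: 0.0
time: 5.8
tcp_pos: [0.6384, -0.2505, 0.1294]
tool_rot: [[-0.168, 0.986, 0.001], [0.986, 0.168, -0.001], [-0.001, 0.001, -1.0]]
contact_force: [-0.2, 0.3, -0.8]
opening: 0.05
grasp_force: 0.0
```

Check finger/handle alignment in the scene view before the last descent.

```bash
python3 -m pendant '[[[0,0,-0.2,0,0,0,50],[0,0,-0.2,0,0,0,50],[0,0,-0.1,0,0,0,50],[0,0,0,0,0,0,50]]]'
python3 - <<'E'
from h import *
s=manip.camera("scene"); cv2.imwrite("pics/g2.png",cv2.resize(s[120:210,255:345],(600,600),interpolation=cv2.INTER_CUBIC))
E
```

```text
time: 6.2
tcp_pos: [0.6373, -0.2501, 0.1016]
tool_rot: [[-0.168, 0.986, -0.002], [0.986, 0.168, 0.001], [0.001, -0.002, -1.0]]
contact_force: [0.1, 0.0, 0.5]
opening: 0.0499
grasp_force: 0.0
```

View pics/g2.png

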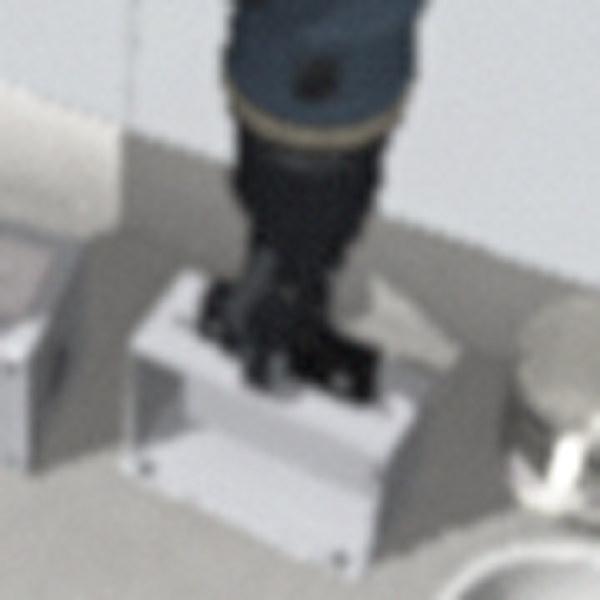

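```bash
python3 -m pendant '[[[0,0,0.06,0,0,0,0],[0,0,0,0,0,0,0],[0,0,0,0,0,0,0],[0,0,0,0,0,0,0],[0,0,0,0,0,0,0]]]' && python3 -m pendant '[[[0,0,0,0,0,0,0],[0,0,0,0,0,0,0],[0,0,0.1,0,0,0,0],[0,0,0.1,0,0,0,0],[0,0,0,0,0,0,0]]]'
```

```text
time: 6.75
tcp_pos: [0.6384, -0.2505, 0.1069]
tool_rot: [[-0.168, 0.986, 0.001], [0.986, 0.168, -0.001], [-0.001, 0.001, -1.0]]
contact_force: [-1.1, -0.0, 5.5]
opening: 0.0211
grasp_force: 60.0
time: 7.25
tcp_pos: [0.6383, -0.2505, 0.1168]
tool_rot: [[-0.168, 0.986, 0.001], [0.986, 0.168, -0.0], [-0.0, 0.001, -1.0]]
contact_force: [-0.2, 0.8, -1.8]
opening: 0.0211
grasp_force: 58.9
```

```bash
python3 -m pendant '[[[0,0,0.4,0,0,0,0],[0,0,0.4,0,0,0,0],[0,0,0.4,0,0,0,0],[0,0,0.4,0,0,0,0],[0,0,0.4,0,0,0,0]]]' && python3 -m pendant '[[[0,0,0.2,0,0,0,0],[0,0,0.1,0,0,0,0],[0,0,0,0,0,0,0],[0,0,0,0,0,0,0],[0,0,0,0,0,0,0]]]'
python3 - <<'E'
from h import *
s=manip.camera("scene"); cv2.imwrite("pics/s_lift.png",s); t=manip.camera("top"); cv2.imwrite("pics/t_lift.png",t)
for c in("scene","top"): print([(round(x["score"],2),(np.array(x["rect"])*[512,384,512,384]).round(1).tolist()) for x in manip.search_frame(c,"scraper")[:2]])
p=manip.state()["tcp_pos"];a=np.radians(9.7);c,q=np.cos(a),np.sin(a)
P=np.array([[p[0]+c*u-q*v,p[1]+q*u+c*v,p[2]-.086+w] for u,v,w in((0,.058,0),(0,-.058,0),(0,.058,.078),(0,-.058,.078),(.011,.05,.112),(.011,-.05,.112))])
print(proj("scene",P).round(1).tolist())
E
```

```text
time: 7.75
tcp_pos: [0.6378, -0.2503, 0.2166]
tool_rot: [[-0.168, 0.986, -0.0], [0.986, 0.168, 0.0], [0.0, -0.0, -1.0]]
contact_force: [-0.2, 0.1, -2.4]
opening: 0.0209
grasp_force: 59.0
time: 8.25
tcp_pos: [0.6376, -0.2502, 0.23]
tool_rot: [[-0.168, 0.986, -0.001], [0.986, 0.168, 0.001], [0.001, -0.001, -1.0]]
contact_force: [-0.8, -0.2, -1.6]
opening: 0.0209
grasp_force: 59.1
[(0.81, [283.8, 136.3, 34.2, 38.4])]
[]
[[283.0, 158.8], [313.1, 172.0], [284.1, 142.9], [315.7, 156.2], [288.4, 134.3], [316.1, 145.7]]
```

```bash
python3 -m pendant '[[[-0.36,0.036,0,0,0,-0.938,0],[-0.36,0.036,0,0,0,-0.938,0],[-0.36,0.036,0,0,0,-0.938,0],[-0.36,0.036,0,0,0,-0.938,0],[-0.36,0.036,0,0,0,-0.938,0]]]' && python3 -m pendant '[[[-0.36,0.036,0,0,0,-0.938,0],[-0.36,0.036,0,0,0,-0.938,0],[-0.36,0.036,0,0,0,-0.938,0],[-0.36,0.036,0,0,0,-0.938,0],[-0.36,0.036,0,0,0,-0.938,0]]]' && python3 -m pendant '[[[-0.36,0.036,0,0,0,-0.938,0],[-0.36,0.036,0,0,0,-0.938,0],[-0.36,0.036,0,0,0,-0.938,0],[-0.36,0.036,0,0,0,-0.938,0],[0,0,0,0,0,0,0]]]' && python3 -m pendant '[[[0,0,-0.4,0,0,0,0],[0,0,-0.4,0,0,0,0],[0,0,-0.4,0,0,0,0],[0,0,-0.4,0,0,0,0],[0,0,0,0,0,0,0]]]'
python3 - <<'E'
from h import *
s=manip.camera("scene"); t=manip.camera("top"); cv2.imwrite("pics/s_m.png",s); cv2.imwrite("pics/t_m.png",t)
for c in("scene","top"): print([(round(x["score"],2),(np.array(x["rect"])*[512,384,512,384]).round(1).tolist()) for x in manip.search_frame(c,"scraper")[:2]])
cv2.imwrite("pics/m1.png",np.hstack([cv2.resize(s[185:285,220:320],(400,400),interpolation=cv2.INTER_CUBIC),cv2.resize(t[170:270,240:340],(400,400),interpolation=cv2.INTER_CUBIC)]))
E
```

```text
time: 8.95
tcp_pos: [0.5471, -0.2412, 0.2308]
tool_rot: [[0.321, 0.947, -0.0], [0.947, -0.321, 0.0], [0.0, -0.0, -1.0]]
contact_force: [1.3, 0.1, -1.6]
opening: 0.0208
grasp_force: 59.4
time: 9.45
tcp_pos: [0.4571, -0.2322, 0.2308]
tool_rot: [[0.729, 0.684, -0.0], [0.684, -0.729, 0.0], [0.0, -0.0, -1.0]]
contact_force: [0.7, 0.5, -1.7]
opening: 0.0211
grasp_force: 59.4
time: 9.95
tcp_pos: [0.3843, -0.2249, 0.2311]
tool_rot: [[0.936, 0.353, 0.0], [0.353, -0.936, 0.0], [0.0, -0.0, -1.0]]
contact_force: [0.5, 0.4, -1.7]
opening: 0.0212
grasp_force: 59.4
time: 10.45
tcp_pos: [0.3851, -0.2244, 0.1489]
tool_rot: [[0.934, 0.358, -0.003], [0.358, -0.934, 0.002], [-0.002, -0.003, -1.0]]
contact_force: [-0.7, -0.1, -1.6]
opening: 0.0209
grasp_force: 59.3
[(0.71, [237.6, 196.8, 13.5, 40.0])]
[(0.72, [190.0, 225.7, 19.7, 22.9])]
```

View pics/m1.png

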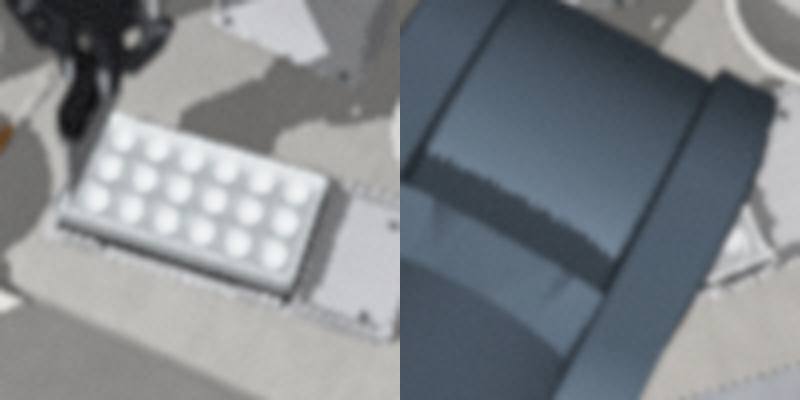

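```bash
cat > pr.py <<'E'
from h import *
import sys
def pr(off=.086,dv=0):
    s=manip.state(); p=np.array(s["tcp_pos"]); R=np.array(s["tool_rot"]); sx=R[:,1]; sy=R[:,0]; sz=-R[:,2]
    for n,v,w in (("A",.058,0),("B",-.058,0),("A78",.058,.078),("B78",-.058,.078)):
        P=p+sy*(v+dv)+sz*(w-off); print(n,P.round(4),*[proj(c,P)[0].round(1) for c in("scene","top")])
if __name__=="__main__":
    pr(); m=np.array([.4158,-.3071]); a=np.radians(20.9); d=np.array(manip.state()["tcp_pos"])[:2]-m
    print("mould frame",np.cos(a)*d[0]+np.sin(a)*d[1],-np.sin(a)*d[0]+np.cos(a)*d[1])
E
python3 pr.py
python3 -m pendant '[[[0,0,-0.2,0,0,0,0],[0,0,-0.12,0,0,0,0],[0,0,-0.06,0,0,0,0],[0,0,0,0,0,0,0],[0,0,0,0,0,0,0]]]'
```

```text
A [ 0.4409 -0.2048  0.066 ] [250. 207.] [260.6 221.8]
B [ 0.3325 -0.2462  0.0658] [237.1 234.7] [276.  259.4]
A78 [ 0.4408 -0.2048  0.144 ] [249.4 193.1] [260.6 218.3]
B78 [ 0.3324 -0.2462  0.1438] [235.8 221.5] [277.3 258.8]
mould frame 0.0018190161763306442 0.08668487147235303
time: 11.15
tcp_pos: [0.3859, -0.2251, 0.1319]
tool_rot: [[0.934, 0.356, -0.0], [0.356, -0.934, 0.0], [0.0, -0.0, -1.0]]
contact_force: [-0.1, 0.3, -2.6]
opening: 0.0209
grasp_force: 59.6
```

```bash
python3 -m pendant '[[[0,0,-0.05,0,0,0,0],[0,0,-0.05,0,0,0,0],[0,0,0,0,0,0,0],[0,0,0,0,0,0,0]]]'; python3 -m pendant '[[[0,0,-0.05,0,0,0,0],[0,0,0,0,0,0,0],[0,0,0,0,0,0,0]]]'
```

```text
time: 11.55
tcp_pos: [0.3859, -0.2251, 0.1268]
tool_rot: [[0.934, 0.356, -0.0], [0.356, -0.934, 0.0], [0.0, -0.0, -1.0]]
contact_force: [-0.9, 0.3, -2.7]
opening: 0.0207
grasp_force: 59.6
time: 11.85
tcp_pos: [0.3858, -0.2251, 0.1242]
tool_rot: [[0.934, 0.356, -0.0], [0.356, -0.934, 0.0], [0.0, -0.0, -1.0]]
contact_force: [0.4, -0.6, -2.2]
opening: 0.0209
grasp_force: 59.6
```

```bash
python3 -m pendant '[[[0,0,-0.04,0,0,0,0],[0,0,0,0,0,0,0],[0,0,0,0,0,0,0]]]'
```

```text
time: 12.15
tcp_pos: [0.3859, -0.2251, 0.1223]
tool_rot: [[0.934, 0.356, -0.0], [0.356, -0.934, 0.0], [0.0, -0.0, -1.0]]
contact_force: [-0.1, 0.2, -2.1]
opening: 0.0208
grasp_force: 59.6
```

```bash
python3 -m pendant '[[[0,0,-0.04,0,0,0,0],[0,0,0,0,0,0,0],[0,0,0,0,0,0,0]]]'; python3 -m pendant '[[[0,0,-0.03,0,0,0,0],[0,0,0,0,0,0,0],[0,0,0,0,0,0,0]]]'
```

```text
time: 12.45
tcp_pos: [0.386, -0.2251, 0.1203]
tool_rot: [[0.934, 0.356, 0.0], [0.356, -0.934, 0.0], [0.0, -0.0, -1.0]]
contact_force: [-0.1, -0.9, -1.3]
opening: 0.0208
grasp_force: 59.6
time: 12.75
tcp_pos: [0.386, -0.2252, 0.1189]
tool_rot: [[0.934, 0.356, 0.0], [0.356, -0.934, 0.0], [0.0, -0.0, -1.0]]
contact_force: [1.1, 0.1, 2.0]
opening: 0.021
grasp_force: 60.0
```

```bash
python3 -m pendant '[[[0,0,-0.02,0,0,0,0],[0,0,0,0,0,0,0],[0,0,0,0,0,0,0]]]' && python3 -m pendant '[[[0.0285,-0.075,0,0,0,0,0],[0.057,-0.1495,0,0,0,0,0],[0.057,-0.1495,0,0,0,0,0]]]'
```

```text
time: 13.05
tcp_pos: [0.386, -0.2252, 0.1179]
tool_rot: [[0.934, 0.356, 0.0], [0.356, -0.934, 0.0], [0.0, -0.0, -1.0]]
contact_force: [-0.0, 0.5, 4.2]
opening: 0.0211
grasp_force: 60.2
time: 13.35
tcp_pos: [0.3932, -0.2443, 0.1178]
tool_rot: [[0.934, 0.357, -0.0], [0.357, -0.934, 0.001], [0.0, -0.001, -1.0]]
contact_force: [-0.5, 3.5, 4.1]
opening: 0.0213
grasp_force: 60.3
```

```bash
python3 -m pendant '[[[0.057,-0.1495,0,0,0,0,0],[0.057,-0.1495,0,0,0,0,0],[0.057,-0.1495,0,0,0,0,0],[0.057,-0.1495,0,0,0,0,0],[0.057,-0.1495,0,0,0,0,0]]]'; python3 pr.py | tail -1
```

```text
time: 13.85
tcp_pos: [0.4075, -0.2819, 0.1178]
tool_rot: [[0.934, 0.356, -0.0], [0.356, -0.934, 0.0], [0.0, -0.0, -1.0]]
contact_force: [-1.6, 2.8, 5.4]
opening: 0.0208
grasp_force: 60.3
mould frame 0.0012024251068052712 0.026527744856988715
```

```bash
python3 -m pendant '[[[0.057,-0.1495,0,0,0,0,0],[0.057,-0.1495,0,0,0,0,0],[0.057,-0.1495,0,0,0,0,0],[0.057,-0.1495,0,0,0,0,0],[0.057,-0.1495,0,0,0,0,0]]]' && python3 -m pendant '[[[0.057,-0.1495,0,0,0,0,0],[0.057,-0.1495,0,0,0,0,0],[0.057,-0.1495,0,0,0,0,0],[0.057,-0.1495,0,0,0,0,0],[0.057,-0.1495,0,0,0,0,0]]]'; python3 pr.py | tail -1
```

```text
time: 14.35
tcp_pos: [0.4218, -0.3192, 0.1178]
tool_rot: [[0.934, 0.356, 0.0], [0.356, -0.934, 0.0], [0.0, -0.0, -1.0]]
contact_force: [-0.9, 3.0, 4.3]
opening: 0.021
grasp_force: 60.3
time: 14.85
tcp_pos: [0.436, -0.3566, 0.1178]
tool_rot: [[0.934, 0.356, -0.0], [0.356, -0.934, 0.0], [0.0, -0.0, -1.0]]
contact_force: [-0.2, 2.1, 4.4]
opening: 0.021
grasp_force: 60.3
mould frame 0.0012156468600544278 -0.05339811227299398
```

```bash
python3 -m pendant '[[[0.057,-0.1495,0,0,0,0,0],[0.057,-0.1495,0,0,0,0,0],[0.057,-0.1495,0,0,0,0,0],[0.057,-0.1495,0,0,0,0,0],[0.0285,-0.075,0,0,0,0,0]]]' && python3 -m pendant '[[[0,0,0,0,0,0,0],[0,0,0,0,0,0,0]]]'; python3 pr.py | tail -1
```

```text
time: 15.35
tcp_pos: [0.4489, -0.3904, 0.1177]
tool_rot: [[0.934, 0.356, 0.0], [0.356, -0.934, 0.0], [0.0, -0.0, -1.0]]
contact_force: [-1.4, 2.1, 4.7]
opening: 0.0212
grasp_force: 60.3
time: 15.55
tcp_pos: [0.4488, -0.3902, 0.118]
tool_rot: [[0.934, 0.356, 0.0], [0.356, -0.934, -0.001], [0.0, 0.001, -1.0]]
contact_force: [0.4, -1.9, 3.3]
opening: 0.0211
grasp_force: 60.2
mould frame 0.0012021457144483771 -0.08939784988226838
```

```bash
python3 -m pendant '[[[0,0,0.3,0,0,0,0],[0,0,0.8,0,0,0,0],[0,0,0.9,0,0,0,0],[0,0,0.8,0,0,0,0],[0,0,0.2,0,0,0,0]]]' && python3 -m pendant '[[[0.137,0.419,0,0,0,0.924,0],[0.137,0.419,0,0,0,0.924,0],[0.137,0.419,0,0,0,0.924,0],[0.137,0.419,0,0,0,0.924,0],[0.137,0.419,0,0,0,0.924,0]]]' && python3 -m pendant '[[[0.137,0.419,0,0,0,0.924,0],[0.137,0.419,0,0,0,0.924,0],[0.137,0.419,0,0,0,0.924,0],[0.137,0.419,0,0,0,0.924,0],[0.137,0.419,0,0,0,0.924,0]]]' && python3 -m pendant '[[[0.137,0.419,0,0,0,0.924,0],[0.137,0.419,0,0,0,0.924,0],[0.137,0.419,0,0,0,0.924,0],[0.137,0.419,0,0,0,0.924,0],[0.137,0.419,0,0,0,0.924,0]]]' && python3 -m pendant '[[[0.137,0.419,0,0,0,0.924,0],[0,0,-0.3,0,0,0,0],[0,0,-0.3,0,0,0,0],[0,0,-0.2,0,0,0,0],[0,0,0,0,0,0,0]]]'
python3 pr.py
python3 - <<'E'
from h import *
s=manip.camera("scene"); t=manip.camera("top"); cv2.imwrite("pics/s_n.png",s); cv2.imwrite("pics/t_n.png",t)
cv2.imwrite("pics/n1.png",np.hstack([cv2.resize(s[110:200,205:285],(533,600),interpolation=cv2.INTER_CUBIC),cv2.resize(t[130:230,165:265],(267,267),interpolation=cv2.INTER_CUBIC)[:,:].repeat(1,0) if 0 else cv2.copyMakeBorder(cv2.resize(t[140:220,165:250],(267,251),interpolation=cv2.INTER_CUBIC),0,349,0,0,cv2.BORDER_CONSTANT)]))
E
```

```text
time: 16.05
tcp_pos: [0.4494, -0.3902, 0.2721]
tool_rot: [[0.934, 0.356, 0.004], [0.356, -0.934, -0.003], [0.003, 0.005, -1.0]]
contact_force: [0.2, -1.2, -2.0]
opening: 0.021
grasp_force: 59.7
time: 16.55
tcp_pos: [0.4827, -0.2837, 0.2668]
tool_rot: [[0.658, 0.753, -0.001], [0.753, -0.658, 0.001], [-0.0, -0.002, -1.0]]
contact_force: [0.1, 0.7, -1.8]
opening: 0.0212
grasp_force: 59.6
time: 17.05
tcp_pos: [0.5169, -0.179, 0.2668]
tool_rot: [[0.233, 0.973, -0.002], [0.973, -0.233, 0.0], [0.0, -0.002, -1.0]]
contact_force: [0.4, -0.8, -1.6]
opening: 0.0205
grasp_force: 59.6
time: 17.55
tcp_pos: [0.5511, -0.0743, 0.2668]
tool_rot: [[-0.247, 0.969, -0.002], [0.969, 0.247, 0.0], [0.0, -0.002, -1.0]]
contact_force: [-0.1, -1.0, -1.9]
opening: 0.021
grasp_force: 59.6
time: 18.05
tcp_pos: [0.5572, -0.0543, 0.226]
tool_rot: [[-0.335, 0.942, -0.003], [0.942, 0.335, 0.0], [0.001, -0.003, -1.0]]
contact_force: [-0.3, 0.1, -1.8]
opening: 0.0207
grasp_force: 59.5
A [5.374e-01 3.000e-04 1.401e-01] [224.9 147.6] [185.  185.2]
B [ 0.5763 -0.1089  0.14  ] [255.  156.3] [224.8 170.6]
A78 [5.377e-01 3.000e-04 2.181e-01] [223.2 131.6] [178.8 178.3]
B78 [ 0.5766 -0.109   0.218 ] [254.7 140.4] [221.9 162.6]
mould frame 0.22223936307458636 0.18571826333932295
```

View pics/n1.png

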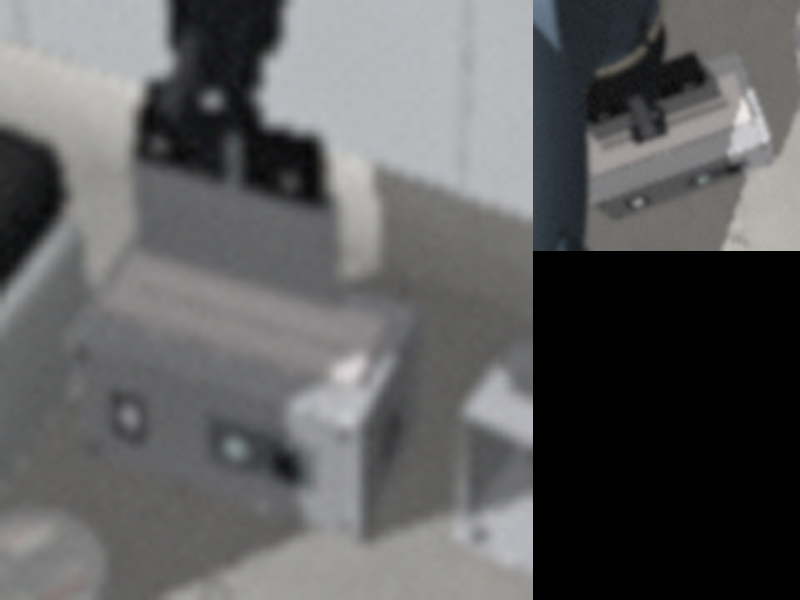

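```bash
cat > slot.py <<'E'
from h import *
from scipy.ndimage import map_coordinates
x0,y0,a=.5584,-.0551,np.radians(19.57)
u=np.arange(-.014,.0141,.0005); v=np.arange(-.075,.0751,.0005); U,V=np.meshgrid(u,v,indexing="ij")
W=np.c_[(x0+np.cos(a)*U-np.sin(a)*V).ravel(),(y0+np.sin(a)*U+np.cos(a)*V).ravel(),np.full(U.size,.114)]
for c,f in (("top","top0"),("scene","scene0"),("scene","s_n")):
    im=cv2.imread(f"pics/{f}.png").sum(2).astype(float)/3; p=proj(c,W)
    I=map_coordinates(im,[p[:,1],p[:,0]],order=3).reshape(U.shape)
    def cen(m):
        b=np.interp(u,[u[4],u[-5]],[m[2:8].mean(),m[-8:-2].mean()]); d=np.clip(b-m,0,None)*(abs(u)<.009); i=d.argmax(); w=abs(np.arange(len(u))-i)<=8
        return 1000*(d*w*u).sum()/(d*w).sum(), d.max()
    print(f,"across(mm), depth by v:",[(int(k*1000),*np.round(cen(I[:,abs(v-k)<.007].mean(1)),1).tolist()) for k in(-.05,-.035,-.02,0,.02,.035,.05)])
    r=I[abs(u-cen(I[:,abs(v)<.05].mean(1))[0]/1000)<.0016].mean(0)
    print(" along:",[(int(round(k*1000)),int(r[np.abs(v-k).argmin()])) for k in np.arange(-.072,.0721,.003)])
E
python3 slot.py
```

```text
top0 across(mm), depth by v: [(-50, -0.0, 35.3), (-35, 0.0, 35.8), (-20, 0.4, 35.8), (0, 0.1, 35.0), (20, 0.9, 36.0), (35, 0.5, 35.6), (50, 0.6, 36.2)]
 along: [(-72, 137), (-69, 142), (-66, 141), (-63, 136), (-60, 125), (-57, 114), (-54, 107), (-51, 106), (-48, 108), (-45, 109), (-42, 108), (-39, 107), (-36, 108), (-33, 107), (-30, 107), (-27, 108), (-24, 107), (-21, 107), (-18, 107), (-15, 109), (-12, 106), (-9, 107), (-6, 107), (-3, 108), (0, 107), (3, 107), (6, 109), (9, 107), (12, 107), (15, 109), (18, 107), (21, 105), (24, 107), (27, 108), (30, 106), (33, 106), (36, 108), (39, 108), (42, 107), (45, 107), (48, 109), (51, 106), (54, 106), (57, 109), (60, 121), (63, 135), (66, 141), (69, 141), (72, 139)]
scene0 across(mm), depth by v: [(-50, -2.6, 6.6), (-35, -2.1, 5.0), (-20, -2.0, 7.4), (0, -2.2, 6.0), (20, -2.1, 7.5), (35, -1.6, 5.2), (50, -3.4, 7.1)]
 along: [(-72, 125), (-69, 128), (-66, 128), (-63, 126), (-60, 125), (-57, 123), (-54, 122), (-51, 123), (-48, 123), (-45, 122), (-42, 124), (-39, 124), (-36, 126), (-33, 126), (-30, 124), (-27, 124), (-24, 124), (-21, 123), (-18,
[... 349 characters left out ...]
, depth by v: [(-50, -3.0, 8.8), (-35, -1.8, 4.5), (-20, -2.6, 6.9), (0, -2.0, 5.3), (20, -2.0, 7.1), (35, -1.6, 6.2), (50, -1.6, 6.3)]
 along: [(-72, 160), (-69, 158), (-66, 146), (-63, 136), (-60, 130), (-57, 128), (-54, 129), (-51, 130), (-48, 129), (-45, 130), (-42, 131), (-39, 134), (-36, 133), (-33, 133), (-30, 134), (-27, 132), (-24, 131), (-21, 131), (-18, 130), (-15, 131), (-12, 131), (-9, 131), (-6, 132), (-3, 133), (0, 133), (3, 134), (6, 133), (9, 133), (12, 131), (15, 131), (18, 130), (21, 131), (24, 133), (27, 130), (30, 130), (33, 132), (36, 133), (39, 133), (42, 134), (45, 135), (48, 131), (51, 131), (54, 130), (57, 132), (60, 136), (63, 136), (66, 136), (69, 136), (72, 130)]
```

```bash
python3 -m pendant '[[[0.032,0.024,-0.2,0,0,-0.03,0],[0,0,-0.15,0,0,0,0],[0,0,-0.08,0,0,0,0],[0,0,0,0,0,0,0],[0,0,0,0,0,0,0]]]'; python3 - <<'E'
from h import *
s=manip.camera("scene"); cv2.imwrite("pics/s_p.png",s)
cv2.imwrite("pics/p1.png",cv2.resize(s[125:185,210:275],(800,738),interpolation=cv2.INTER_CUBIC)[:600])
E
python3 pr.py
```

```text
time: 18.65
tcp_pos: [0.5598, -0.0532, 0.2064]
tool_rot: [[-0.332, 0.943, -0.0], [0.943, 0.332, -0.0], [0.0, -0.0, -1.0]]
contact_force: [-0.3, -0.6, -1.2]
opening: 0.021
grasp_force: 59.7
A [0.5406 0.0015 0.1206] [225.7 150.7] [186.  185.6]
B [ 0.5792 -0.1079  0.1206] [255.4 159.4] [225.1 171.4]
A78 [0.5406 0.0015 0.1986] [224.  135.1] [180. 179.]
B78 [ 0.5792 -0.1079  0.1986] [255.1 143.9] [222.3 163.7]
mould frame 0.22518095603450483 0.1857587140748643
```

View pics/p1.png

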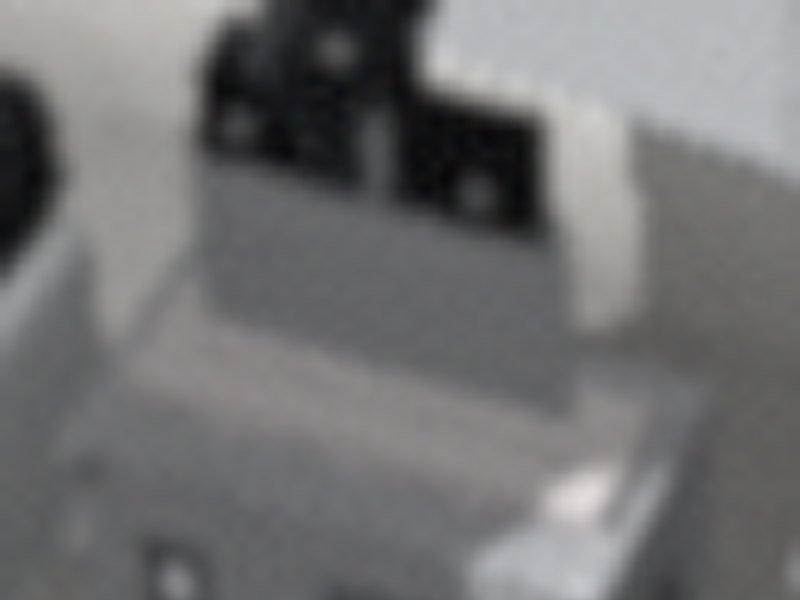

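```bash
cat > blade.py <<'E'
from h import *
from scipy.ndimage import map_coordinates
s=manip.state(); p=np.array(s["tcp_pos"]); R=np.array(s["tool_rot"]); 
v=np.arange(-.07,.0701,.0005); w=np.arange(-.012,.1,.0005); V,Wz=np.meshgrid(v,w,indexing="ij")
Q=p+V[...,None]*R[:,0]+(Wz[...,None]-.0855)*-R[:,2]
q=proj("scene",Q.reshape(-1,3)); im=cv2.imread("pics/s_p.png").sum(2)/3.
I=map_coordinates(im,[q[:,1],q[:,0]],order=3).reshape(V.shape)
for lo,hi in ((.02,.035),(.035,.05),(.05,.065)):
    r=I[:,(w>lo)&(w<hi)].mean(1); print("v-profile",[(int(round(k*1000)),int(r[abs(v-k).argmin()])) for k in list(np.arange(-.068,-.049,.002))+list(np.arange(.05,.069,.002))])
for k in(-.04,0,.04):
    r=I[abs(v-k)<.012].mean(0); print("w",k,[(int(round(z*1000)),int(r[abs(w-z).argmin()])) for z in np.arange(-.012,.013,.002)],[(int(round(z*1000)),int(r[abs(w-z).argmin()])) for z in np.arange(.068,.088,.002)])
E
python3 blade.py
```

```text
v-profile [(-68, 113), (-66, 113), (-64, 110), (-62, 105), (-60, 101), (-58, 100), (-56, 99), (-54, 99), (-52, 99), (-50, 100), (50, 99), (52, 101), (54, 105), (56, 110), (58, 117), (60, 125), (62, 133), (64, 140), (66, 145), (68, 149)]
v-profile [(-68, 111), (-66, 112), (-64, 112), (-62, 109), (-60, 106), (-58, 102), (-56, 101), (-54, 100), (-52, 100), (-50, 101), (50, 101), (52, 105), (54, 112), (56, 123), (58, 134), (60, 144), (62, 148), (64, 149), (66, 149), (68, 150)]
v-profile [(-68, 145), (-66, 143), (-64, 137), (-62, 127), (-60, 116), (-58, 107), (-56, 102), (-54, 100), (-52, 100), (-50, 101), (50, 102), (52, 108), (54, 116), (56, 125), (58, 134), (60, 141), (62, 145), (64, 147), (66, 148), (68, 149)]
w -0.04 [(-12, 132), (-10, 133), (-8, 134), (-6, 134), (-4, 133), (-2, 130), (0, 126), (2, 121), (4, 115), (6, 109), (8, 104), (10, 101), (12, 99)] [(68, 87), (70, 77), (72, 66), (74, 54), (76, 45), (78, 40), (80, 39), (82, 39), (84, 40), (86, 40)]
w 0 [(-12, 134), (-10, 134), (-8, 134), (-6, 134), (-4, 132), (-2, 129), (0, 124), (2, 119), (4, 113), (6, 108), (8, 104), (10, 102), (12, 100)] [(68, 86), (70, 78), (72, 69), (74, 61), (76, 55), (78, 50), (80, 48), (82, 48), (84, 49), (86, 49)]
w 0.04 [(-12, 133), (-10, 133), (-8, 133), (-6, 133), (-4, 132), (-2, 130), (0, 126), (2, 120), (4, 114), (6, 108), (8, 104), (10, 101), (12, 100)] [(68, 84), (70, 75), (72, 64), (74, 53), (76, 44), (78, 40), (80, 41), (82, 45), (84, 49), (86, 50)]
```

```bash
cat > ht.py <<'E'
from h import *
from scipy.ndimage import map_coordinates
t=manip.camera("top"); cv2.imwrite("pics/t_p.png",t)
s=manip.state(); p=np.array(s["tcp_pos"]); R=np.array(s["tool_rot"])
im=t.sum(2)/3.
def prof(z,us,vs):
    U,V=np.meshgrid(us,vs,indexing="ij"); Q=p+V[...,None]*R[:,0]+U[...,None]*R[:,1]+(z-.0855)*-R[:,2]
    q=proj("top",Q.reshape(-1,3)); return map_coordinates(im,[q[:,1],q[:,0]],order=3).reshape(U.shape)
us=np.arange(-.05,.041,.002)
for lo in(-.045,-.035,-.025): print("z78 u-prof v",lo,list(zip((us*1000).round().astype(int).tolist(),prof(.078,us,np.arange(lo,lo+.008,.001)).mean(1).astype(int).tolist())))
vs=np.arange(-.066,-.035,.002)
print("z78 v-prof at u~-11",list(zip((vs*1000).round().astype(int).tolist(),prof(.095,np.arange(-.013,-.005,.001),vs).mean(0).astype(int).tolist())))
cv2.imwrite("pics/p2.png",cv2.resize(t[145:205,185:255],(800,686),interpolation=cv2.INTER_CUBIC)[:600])
print(np.round(proj("top",p+R[:,0]*-.05+R[:,1]*-.011+(.078-.0855)*-R[:,2]),1))
E
python3 ht.py
```

```text
z78 u-prof v -0.045 [(-50, 124), (-48, 125), (-46, 134), (-44, 148), (-42, 156), (-40, 158), (-38, 158), (-36, 157), (-34, 156), (-32, 152), (-30, 141), (-28, 127), (-26, 114), (-24, 106), (-22, 98), (-20, 90), (-18, 84), (-16, 83), (-14, 83), (-12, 79), (-10, 69), (-8, 55), (-6, 43), (-4, 33), (-2, 24), (0, 19), (2, 20), (4, 22), (6, 22), (8, 21), (10, 19), (12, 21), (14, 22), (16, 24), (18, 31), (20, 50), (22, 77), (24, 97), (26, 106), (28, 108), (30, 109), (32, 108), (34, 109), (36, 108), (38, 109), (40, 110)]
z78 u-prof v -0.035 [(-50, 123), (-48, 123), (-46, 132), (-44, 146), (-42, 155), (-40, 157), (-38, 157), (-36, 157), (-34, 157), (-32, 152), (-30, 143), (-28, 128), (-26, 114), (-24, 105), (-22, 98), (-20, 90), (-18, 85), (-16, 84), (-14, 83), (-12, 80), (-10, 70), (-8, 57), (-6, 49), (-4, 43), (-2, 33), (0, 23), (2, 21), (4, 23), (6, 24), (8, 24), (10, 22), (12, 20), (14, 21), (16, 23), (18, 33), (20, 54), (22, 79), (24, 97), (26, 105), (28, 105), (30, 101), (32, 96), (34, 90), (36, 83), (38, 77), (40, 72)]
z78 u-prof v -0.025 [(-50, 124), (-48, 123), (-46, 131), (-44, 146), (-42, 155), (-40, 158), (-38, 157), (-36, 157), (-34, 156), (-32, 153), (-30, 143), (-28, 128), (-26, 114), (-24, 105), (-22, 97), (-20, 89), (-18, 85), (-16, 84), (-14, 83), (-12, 80), (-10, 68), (-8, 49), (-6, 29), (-4, 17), (-2, 13), (0, 13), (2, 18), (4, 22), (6, 21), (8, 22), (10, 21), (12, 20), (14, 22), (16, 21), (18, 24), (20, 32), (22, 39), (24, 43), (26, 37), (28, 29), (30, 25), (32, 24), (34, 24), (36, 27), (38, 36), (40, 52)]
z78 v-prof at u~-11 [(-66, 145), (-64, 145), (-62, 142), (-60, 132), (-58, 114), (-56, 93), (-54, 76), (-52, 60), (-50, 48), (-48, 35), (-46, 27), (-44, 29), (-42, 33), (-40, 40), (-38, 50), (-36, 57)]
[[220.8 168.5]]
```

View pics/p2.png

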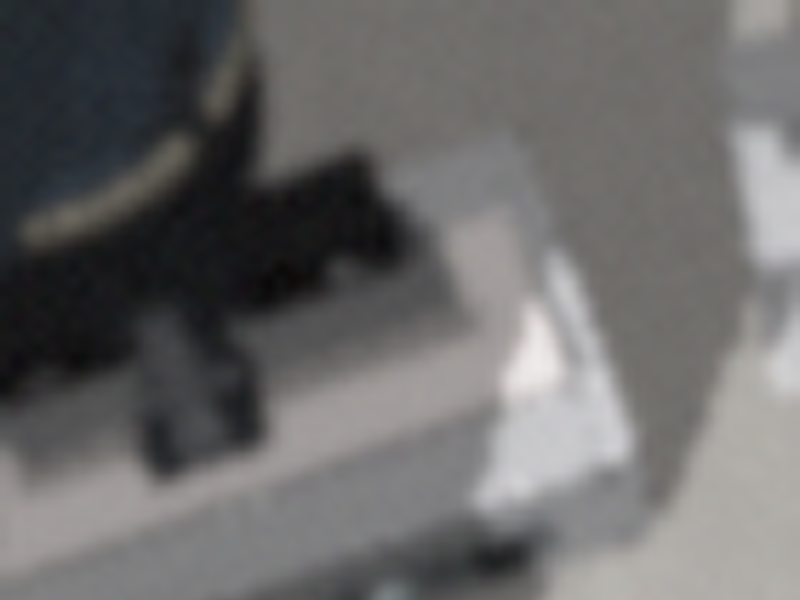

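```bash
python3 -m pendant '[[[-0.061,0.023,0,0,0,0,0],[0,0,-0.08,0,0,0,0],[0,0,0,0,0,0,0],[0,0,0,0,0,0,0]]]'; python3 -m pendant '[[[0,0,-0.04,0,0,0,0],[0,0,0,0,0,0,0],[0,0,0,0,0,0,0]]]';  python3 -m pendant '[[[0,0,-0.03,0,0,0,0],[0,0,0,0,0,0,0],[0,0,0,0,0,0,0]]]'; python3 -m pendant '[[[0,0,-0.02,0,0,0,0],[0,0,0,0,0,0,0],[0,0,0,0,0,0,0]]]'
```

```text
time: 19.15
tcp_pos: [0.5566, -0.052, 0.2022]
tool_rot: [[-0.332, 0.943, -0.001], [0.943, 0.332, 0.0], [0.0, -0.001, -1.0]]
contact_force: [-0.0, 0.6, -2.2]
opening: 0.0211
grasp_force: 59.7
time: 19.45
tcp_pos: [0.5567, -0.052, 0.2002]
tool_rot: [[-0.332, 0.943, -0.0], [0.943, 0.332, 0.0], [0.0, -0.0, -1.0]]
contact_force: [0.3, 0.1, -2.4]
opening: 0.0209
grasp_force: 59.7
time: 19.75
tcp_pos: [0.5567, -0.0521, 0.1988]
tool_rot: [[-0.332, 0.943, -0.0], [0.943, 0.332, 0.0], [0.0, -0.0, -1.0]]
contact_force: [0.7, -0.2, -2.0]
opening: 0.021
grasp_force: 59.7
time: 20.05
tcp_pos: [0.5568, -0.0521, 0.1979]
tool_rot: [[-0.332, 0.943, -0.0], [0.943, 0.332, -0.0], [-0.0, -0.0, -1.0]]
contact_force: [0.4, -0.4, -1.5]
opening: 0.0207
grasp_force: 59.8
```

```bash
python3 -m pendant '[[[0,0,-0.016,0,0,0,0],[0,0,0,0,0,0,0],[0,0,0,0,0,0,0]]]'; python3 -m pendant '[[[0,0,-0.016,0,0,0,0],[0,0,0,0,0,0,0],[0,0,0,0,0,0,0]]]'; python3 -c "
from station import manip; print(manip.state()['torque'])"
```

```text
time: 20.35
tcp_pos: [0.5569, -0.0521, 0.1972]
tool_rot: [[-0.332, 0.943, 0.0], [0.943, 0.332, -0.0], [-0.0, 0.0, -1.0]]
contact_force: [1.4, -2.9, 2.8]
opening: 0.021
grasp_force: 60.3
time: 20.65
tcp_pos: [0.557, -0.0523, 0.1964]
tool_rot: [[-0.332, 0.943, 0.0], [0.943, 0.332, -0.0], [-0.001, 0.0, -1.0]]
contact_force: [2.4, -4.4, 1.2]
opening: 0.0209
grasp_force: 60.1
[-0.79642647 -0.62440529 -0.04963772]
```

```bash
python3 -m pendant '[[[0.008,-0.018,0,0,0,0,0],[0,0,0,0,0,0,0],[0,0,0,0,0,0,0]]]'; python3 -m pendant '[[[0,0,-0.016,0,0,0,0],[0,0,0,0,0,0,0],[0,0,0,0,0,0,0]]]'
```

```text
time: 20.95
tcp_pos: [0.5571, -0.0529, 0.1961]
tool_rot: [[-0.332, 0.943, -0.0], [0.943, 0.332, 0.0], [0.0, -0.0, -1.0]]
contact_force: [1.7, -1.3, 1.3]
opening: 0.021
grasp_force: 60.0
time: 21.25
tcp_pos: [0.5569, -0.053, 0.1951]
tool_rot: [[-0.332, 0.943, -0.001], [0.943, 0.332, -0.0], [0.0, -0.001, -1.0]]
contact_force: [1.5, -3.0, -3.6]
opening: 0.0211
grasp_force: 59.4
```

```bash
python3 -m pendant '[[[0.005,-0.014,0,0,0,0,0],[0,0,-0.02,0,0,0,0],[0,0,0,0,0,0,0],[0,0,0,0,0,0,0]]]'; python3 -m pendant '[[[0,0,-0.03,0,0,0,0],[0,0,0,0,0,0,0],[0,0,0,0,0,0,0]]]'
```

```text
time: 21.65
tcp_pos: [0.5572, -0.0536, 0.1943]
tool_rot: [[-0.332, 0.943, -0.001], [0.943, 0.332, 0.0], [0.0, -0.001, -1.0]]
contact_force: [0.6, 0.1, -2.8]
opening: 0.0206
grasp_force: 59.6
time: 21.95
tcp_pos: [0.5573, -0.0536, 0.1929]
tool_rot: [[-0.332, 0.943, -0.0], [0.943, 0.332, 0.0], [0.0, -0.0, -1.0]]
contact_force: [0.2, -0.8, -2.5]
opening: 0.021
grasp_force: 59.6
```

```bash
python3 -m pendant '[[[0,0,-0.04,0,0,0,0],[0,0,-0.04,0,0,0,0],[0,0,0,0,0,0,0],[0,0,0,0,0,0,0]]]'; python3 -m pendant '[[[0,0,-0.06,0,0,0,0],[0,0,-0.06,0,0,0,0],[0,0,0,0,0,0,0],[0,0,0,0,0,0,0]]]'; python3 -c "
from station import manip; print(manip.state()['torque'])"
```

```text
time: 22.35
tcp_pos: [0.5573, -0.0537, 0.1888]
tool_rot: [[-0.332, 0.943, -0.001], [0.943, 0.332, 0.0], [0.0, -0.001, -1.0]]
contact_force: [-0.7, -0.8, -1.8]
opening: 0.0209
grasp_force: 59.5
time: 22.75
tcp_pos: [0.5573, -0.0537, 0.1828]
tool_rot: [[-0.332, 0.943, -0.001], [0.943, 0.332, -0.0], [0.0, -0.001, -1.0]]
contact_force: [0.1, -0.9, -1.7]
opening: 0.021
grasp_force: 59.5
[-0.23468053 -0.05721643 -0.02831592]
```

```bash
python3 -m pendant '[[[0,0,-0.08,0,0,0,0],[0,0,-0.08,0,0,0,0],[0,0,-0.08,0,0,0,0],[0,0,0,0,0,0,0]]]'; python3 -m pendant '[[[0,0,-0.08,0,0,0,0],[0,0,-0.08,0,0,0,0],[0,0,-0.08,0,0,0,0],[0,0,-0.08,0,0,0,0],[0,0,0,0,0,0,0]]]'
```

```text
time: 23.15
tcp_pos: [0.5571, -0.0537, 0.1702]
tool_rot: [[-0.332, 0.943, -0.001], [0.943, 0.332, 0.0], [0.0, -0.001, -1.0]]
contact_force: [0.7, -0.7, -2.8]
opening: 0.021
grasp_force: 59.4
time: 23.65
tcp_pos: [0.5572, -0.0537, 0.1543]
tool_rot: [[-0.332, 0.943, -0.001], [0.943, 0.332, 0.0], [0.0, -0.001, -1.0]]
contact_force: [0.2, -0.1, -2.3]
opening: 0.0209
grasp_force: 59.4
```

```bash
python3 -m pendant '[[[0,0,-0.06,0,0,0,0],[0,0,-0.06,0,0,0,0],[0,0,-0.04,0,0,0,0],[0,0,0,0,0,0,0]]]'; python3 -m pendant '[[[0,0,-0.05,0,0,0,0],[0,0,-0.05,0,0,0,0],[0,0,0,0,0,0,0],[0,0,0,0,0,0,0]]]'
```

```text
time: 24.05
tcp_pos: [0.5572, -0.0536, 0.1466]
tool_rot: [[-0.332, 0.943, -0.001], [0.943, 0.332, 0.0], [0.0, -0.001, -1.0]]
contact_force: [0.4, -1.1, -2.3]
opening: 0.021
grasp_force: 59.5
time: 24.45
tcp_pos: [0.5576, -0.0536, 0.1422]
tool_rot: [[-0.332, 0.943, 0.0], [0.943, 0.332, 0.0], [-0.0, 0.0, -1.0]]
contact_force: [-0.4, -0.4, 5.1]
opening: 0.0208
grasp_force: 60.5
```

```bash
python3 -m pendant '[[[0,0,-0.05,0,0,0,0],[0,0,-0.05,0,0,0,0],[0,0,-0.05,0,0,0,0],[0,0,0,0,0,0,0],[0,0,0,0,0,0,0]]]'; python3 -m pendant '[[[0,0,-0.04,0,0,0,0],[0,0,-0.02,0,0,0,0],[0,0,0,0,0,0,0],[0,0,0,0,0,0,0]]]'
```

```text
time: 24.95
tcp_pos: [0.5576, -0.0537, 0.1349]
tool_rot: [[-0.332, 0.943, 0.0], [0.943, 0.332, -0.0], [-0.0, 0.0, -1.0]]
contact_force: [-1.2, 0.4, 9.2]
opening: 0.0214
grasp_force: 61.1
time: 25.35
tcp_pos: [0.5576, -0.0536, 0.132]
tool_rot: [[-0.332, 0.943, 0.001], [0.943, 0.332, -0.0], [-0.0, 0.001, -1.0]]
contact_force: [-2.5, -0.3, 9.9]
opening: 0.0209
grasp_force: 61.3
```

```bash
python3 -m pendant '[[[0,0,0,0,0,0,0],[0,0,0,0,0,0,0],[0,0,0,0,0,0,0],[0,0,0,0,0,0,0],[0,0,0,0,0,0,0]]]'; python3 -c "
from station import manip; print(manip.job_done())"
```

```text
time: 25.85
tcp_pos: [0.5577, -0.0536, 0.1321]
tool_rot: [[-0.332, 0.943, 0.001], [0.943, 0.332, 0.0], [-0.0, 0.001, -1.0]]
contact_force: [-2.2, 0.6, 10.9]
opening: 0.0213
grasp_force: 61.3
the job is handed in; nothing more can be done
None
```

The job is handed in with no verdict shown: the mould was scraped in one stroke at roughly 6–8 N, and the gripper is holding the blade through the sanitiser slot with the foot down about 12 of its 15 mm, judging by the wrist force and tool height.

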